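# Wedge the spring clip off the jig pin

### The arm

A 6-joint arm with a two-finger parallel gripper is mounted at the origin on the work surface. World frame = base frame: x ahead of the robot, y to its left, z up, the work surface at z = 0. Lengths are in mm, angles in rad, forces in N, time in s.
With the tool pointing down it reaches from about 375 to 975 mm from the base axis. Payload 3.8 kg.
Tool frame: the origin (TCP) lies between the finger pads; the fingertips stand 17 mm ahead of it and the grasp point (between the pads) lies 2 mm behind it; z points along the fingers, x is the direction in which the jaws open and shut, and the axes are right-handed (so a half turn about z gives the same grasp; the last joint's range is limited). The gripper opens to 85 mm and grips with 20 to 120 N. Pads are 22 mm wide; open, the fingers measure 114 mm over their backs; the gripper's body (76 mm by 85 mm) begins 54 mm behind the grasp point. The pads swing forward as they close: fully open they stand 13 mm farther back than shut.
Start: joints at [1.216, 0.264, 1.604, -0, 1.274, -0.037], TCP at [210.92, 641.195, 248.28] pointing down, gripper open.
Joint ranges: [-2.63, 2.63], [-0.94, 2.18], [0.31, 2.57], [-1.31, 4.45], [0, 2.66], [-2.55, 2.55]. Speed limits (rad/s): [2.57, 2.57, 3.14, 3.14, 3.14, 3.14].

### API

Orientations are given as [roll, pitch, yaw] about the fixed x, y, z axes, in that order (R = Rz(yaw) Ry(pitch) Rx(roll)).
In Python, from bench import robot, eyes gives the robot as it stands.
- The arm moves only by the tool move_arm, never from a script. Its argument "steps" is one flat list of numbers, 5 for each row, row after row: the shift along the tool's x, y, z in cm, then the turn about the tool's z in rad, then the opening, from -1 (shut) to 1 (fully open). In form: [x, y, z, roll, jaw, x, y, z, roll, jaw, ...]. A call has 1 to 5 rows; each row is the pose to reach, as a shift and turn from the pose commanded when the call began, along the tool's axes at that moment; what a row does not reach only later rows make up. A row lasts 1/12 s, in which the tool goes at most 41.7 mm and 7.16 degrees, less where a joint would pass 70% of its speed; a pose out of reach is approached as far as the arm can. A call with a gripper value outside its range is refused whole. The fingers move at their own pace and stop on an object; "grip_force" is the grip in N (left out, the last holds). Time passes only in rows, so rows that repeat a pose let the fingers close. It gives the time, the measured TCP pose, the force and the opening at its end, in the units of the state.
- robot.state(): the state, without advancing time (a new reading comes with each control period).
- eyes.get_image(name): name is "scene" or "top"; returns the picture (480x640x3 uint8, red, green, blue); there is no depth.
- eyes.camera_info(name): a dict with "fx", "fy", "cx", "cy" (pixels), "k1" (the pictures are not rectified: a ray, as slopes to the right and down, at radius r is drawn at 1 + k1 r^2 times it, then the intrinsics apply), "eye" and "orientation" of the camera in the world. Camera axes: x right, y up, looking along -z (the intrinsics and any distortion apply to the point x, -y, -z); pixel columns grow to the right and rows downward; lengths in mm; the calibration is good to about 2 mm. A picture is of the moment at which its call begins. camera_info takes no time and is no camera call.
- robot.finish_job(): hands the job in, once; it reports no verdict.
Trained networks look in the newest picture that a camera, given by its name, has taken for a name from the list of things; names that differ only in an ending like _2 or _b are one class to them, and where a whole thing is asked for, a point or a joint stands for the part that bears it (a point fixed in the world has none). Each returns a list of dicts, best first, with "score" (0 to 1); they miss things now and then, are a little off and sometimes report something else, mostly with a low value. They report only what shows in the picture. A call takes as long as a camera call. They do not tell look-alikes from the thing itself.
- eyes.boxes_of(camera, thing): "point" ([row, column] in pixels, amid what is visible of it).
- eyes.outline_of(camera, thing): "pixels" (480x640 bool, what is visible of it) and "point" ([row, column] in pixels, amid what is visible of it).
- eyes.place_of(camera, thing): "point" ([row, column] in pixels: a listed point, or the origin of a listed thing).
The state is a dict: "clock": time; "qpos": joint angles; "qvel": joint speeds; "tau": joint torques, N m; "ee_pos": TCP position; "ee_rot": TCP orientation; "contact_force": force on the tool from outside, world axes, zero at the start; "moment": the same for the moment, N m; "gripper_width": opening from 0.0 (shut) to 1.0 (fully open).
Only numpy, scipy, OpenCV 4.12 (cv2) and the standard library are available. Lean on these libraries where they do the work, as an engineer would, in place of code of your own. Each camera call takes 0.05 s, during which the arm holds its last target.

### The job

Take the yellow wedge by its handle out of the tool rack and push it straight down between the two upright ears of the orange spring clip until the clip is spread wide open. Lift the clip off the headed pin on the wedge, which it grips by its own spring, set it down in the black pan and let go; the wedge may stay in the clip.

Things in the scene. Friction and masses are not known exactly. Their poses are not given: they have to be found in the camera images.
- wedge: Yellow wedge with yellow handle, upright in a hole of the plywood rack. Origin: its point's middle; z up, y across the taper. 22 mm long in x; in y 6 mm at the point, 48 mm from z 40 to 70. Collar 40 x 62, z 70-78, rests on the rack top (76 above table). Handle 24 x 24, z 78-132. Other tools stand 78 mm off along y (scraper: wooden handle; drift: green): grip across x. Lift 85 to clear. 160 g.
- clip: Orange spring clip round the pin's foot, 110 x 46 x 10 mm, 100 g. Origin: underside, midway between two upright ears 24 mm long in x, 55 tall, 27-37 apart. x: bow to nose, y across, pin at x 36. Wedge enters from above, its x, y along the clip's; 10-20 N. At full depth (point 5-10 mm above the underside) the jaws clear the pin head and grip the wedge so the clip lifts with it. Spread: 85 wide.
- jig: Blue jig plate, fixed, 150 x 130 x 20 mm (x -105 to +45), with an upright steel pin. Origin: on the pin's axis at table level; z up, x from the clip's bow to its nose. Pin 18 mm thick; head 28 mm, 34 to 50 mm above the table. The clip's underside lies 20 mm above the table, on the plate. Raise the clip 45 mm or more to clear the head.
- pan: Black open pan, fixed, on the other side of the jig from the rack: 250 mm along its x, 200 mm along its y, 35 mm high, walls and floor 5 mm. Origin: centre of its underside, at table level.
Mind the look-alikes: they are no part of the job. Leave any blue look-alike of the wedge alone.

How it is judged:
By the outcome, as a careful person would: the job done as asked, in the order asked, and still so for the second after the job is handed in, with the robot touching nothing.
It also fails if it takes over 54 s, if anything falls off the work surface, if the arm or the gripper's body presses on something with over 40 N, if the wrist force passes 120 N, or if a joint passes its speed limit or range.

## Working session

There is one attempt and no reset: what is moved stays moved. The work goes in short steps, Python scripts to look and compute and a tool call to move; the robot and the scene stay as the last step left them, time stands still between calls to the robot, and variables do not carry over. Pictures are saved under pics/ and viewed, and the job is handed in when it is done.

Besides the shell and the picture viewer there is one more tool, called after "Emit:" as name(argument=value, ...), one argument or row to a line, values as JSON. move_arm: Moves the arm, as the interface text tells. Its arguments: {"type":"object","properties":{"steps":{"type":"array","items":{"type":"number"}},"grip_force":{"type":"number"}},"required":["steps"]}

```bash
mkdir -p pics; ls; cat > h.py <<'E'
import numpy as np, cv2
from bench import robot, eyes
from scipy.spatial.transform import Rotation as Ro
def cam(n):
    i=eyes.camera_info(n); o=np.array(i["orientation"],float)
    R=o if o.shape==(3,3) else Ro.from_euler('xyz',o).as_matrix()
    return i,R,np.array(i["eye"],float)
def ray(n,rc):
    i,R,e=cam(n); xd=(rc[1]-i["cx"])/i["fx"]; yd=(rc[0]-i["cy"])/i["fy"]
    x,y=xd,yd
    for _ in range(30):
        f=1+i["k1"]*(x*x+y*y); x,y=xd/f,yd/f
    d=R@np.array([x,-y,-1.0]); return e,d/np.linalg.norm(d)
def atz(n,rc,z):
    e,d=ray(n,rc); return e+d*(z-e[2])/d[2]
def proj(n,p):
    i,R,e=cam(n); q=R.T@(np.array(p,float)-e); x=q[0]/-q[2]; y=-q[1]/-q[2]
    f=1+i["k1"]*(x*x+y*y); return np.array([i["cy"]+i["fy"]*y*f,i["cx"]+i["fx"]*x*f])
def tri(a,b):
    e1,d1=ray("scene",a); e2,d2=ray("top",b)
    A=np.stack([d1,-d2],1); s=np.linalg.lstsq(A,e2-e1,rcond=None)[0]
    p,q=e1+s[0]*d1,e2+s[1]*d2; return (p+q)/2,np.linalg.norm(p-q)
E
python3 - <<'E'
from h import *
for n in("scene","top"):
    im=eyes.get_image(n); cv2.imwrite(f"pics/{n}0.png",im[:,:,::-1]); i=eyes.camera_info(n); print(i)
    for t in("wedge","clip","jig","pan"):
        for r in eyes.place_of(n,t): print(n,t,np.round(r["point"],1),round(r["score"],2))
print(robot.state())
E
```

```text
pics
{'fx': 476.56941024813506, 'fy': 476.56941024813506, 'cx': 309.15935464711754, 'cy': 241.1960055579171, 'k1': -0.04009043038219438, 'eye': array([793.01525951, 456.59267351, 827.33249985]), 'orientation': array([ 0.56598817, -0.00551268,  2.4669229 ])}
scene wedge [387.2 444.3] 0.84
scene wedge [326.6 458.8] 0.68
scene wedge [340.1 392.4] 0.57
scene clip [231.5 251.2] 0.79
scene jig [253.1 244.9] 0.96
scene pan [159.2 186.1] 0.85
{'fx': 493.1293696129365, 'fy': 493.1293696129365, 'cx': 325.20432687882925, 'cy': 244.785526880955, 'k1': 0.04054956817044682, 'eye': array([ 394.33904603,   49.67245187, 1188.60128862]), 'orientation': array([ 0.09588652, -0.00547371, -1.55906352])}
top wedge [262.7 163.4] 0.86
top wedge [308.2 192.4] 0.62
top wedge [254.9 213.3] 0.57
top clip [230.6 354.2] 0.84
top jig [213.7 347.3] 0.62
top pan [234.8 469.5] 0.93
{'clock': 0.5, 'qpos': array([ 1.21611436e+00,  2.63926135e-01,  1.60404227e+00, -4.56923262e-05,
        1.27370736e+00, -3.69262582e-02]), 'qvel': array([-6.56555454e-04,  3.79193069e-04, -7.00209265e-04, -2.10141224e-03,
        6.41127085e-05, -1.49094418e-03]), 'tau': array([-1.13079677e-04, -5.14401698e+01, -3.67242265e+01, -5.95360825e-05,
        2.47649681e-03,  1.66064223e-05]), 'ee_pos': array([210.91610097, 641.17084766, 248.23922689]), 'ee_rot': array([3.14155206e+00, 8.46700587e-05, 1.25305399e+00]), 'contact_force': array([-0.41001645,  0.35182021,  0.05512355]), 'moment': array([-0.04156038, -0.01492887, -0.01824326]), 'gripper_width': 1.0011174825805391}
```

View pics/scene0.png

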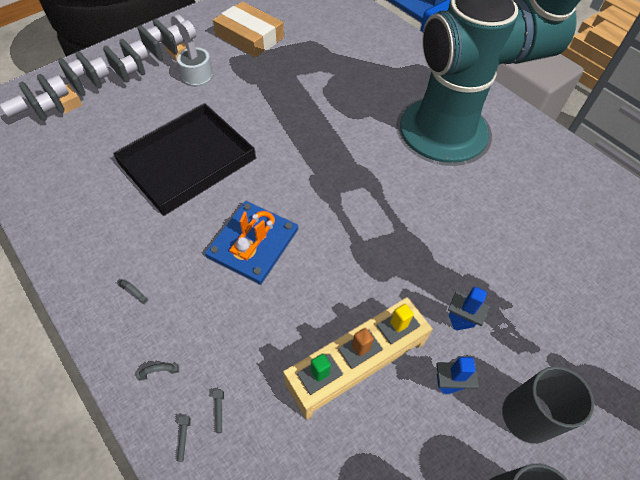

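View pics/top0.png

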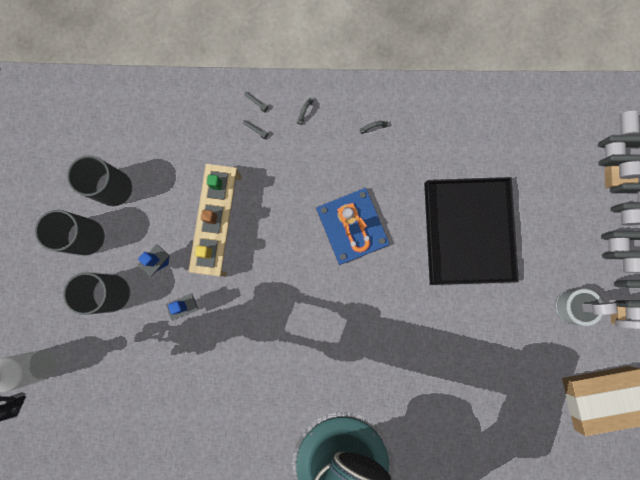

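```bash
python3 - <<'E'
from h import *
print("jig",tri((253.1,244.9),(213.7,347.3)),"clip",tri((231.5,251.2),(230.6,354.2)),"pan",tri((159.2,186.1),(234.8,469.5)))
print("pan at z0",atz("scene",(159.2,186.1),0),atz("top",(234.8,469.5),0))
for a in((387.2,444.3),(326.6,458.8),(340.1,392.4)):
  for b in((262.7,163.4),(308.2,192.4),(254.9,213.3)): print(a,b,[np.round(x,1) for x in tri(a,b)])
for n,b in(("top",(200,320,130,250)),("scene",(240,460,340,560)),("top",(180,300,290,420)),("scene",(170,300,170,330))):
    im=cv2.imread(f"pics/{n}0.png")[b[0]:b[1],b[2]:b[3]]
    s=min(800//im.shape[1],600//im.shape[0]); im=cv2.resize(im,None,fx=s,fy=s,interpolation=cv2.INTER_CUBIC); cv2.imwrite(f"pics/c_{n}{b[0]}.png",im); print(n,b,s)
E
```

```text
jig (array([583.39070912,  -7.24999244,   6.00248854]), np.float64(2.8057643023081025)) clip (array([544.78139606, -26.83524889,  24.35663054]), np.float64(9.208685938464921)) pan (array([ 540.05308898, -308.05380902,   -6.60921369]), np.float64(4.700572800960518))
pan at z0 [ 5.43740574e+02 -3.03811779e+02  1.13686838e-13] [ 537.30644159 -304.62763789    0.        ]
(387.2, 444.3) (262.7, 163.4) [array([462.4, 430.8,  -2.4]), np.float64(4.8)]
(387.2, 444.3) (308.2, 192.4) [array([ 348.3,  425.5, -280.6]), np.float64(15.4)]
(387.2, 444.3) (254.9, 213.3) [array([462. , 380.1, -80. ]), np.float64(107.6)]
(326.6, 458.8) (262.7, 163.4) [array([449.3, 383. , 163.7]), np.float64(8.5)]
(326.6, 458.8) (308.2, 192.4) [array([351.5, 365.4, -20. ]), np.float64(3.4)]
(326.6, 458.8) (254.9, 213.3) [array([448.4, 336.2, 111.6]), np.float64(104.9)]
(340.1, 392.4) (262.7, 163.4) [array([486.9, 360.3, 123.8]), np.float64(90.4)]
(340.1, 392.4) (308.2, 192.4) [array([398.9, 334.7, -64.9]), np.float64(123.8)]
(340.1, 392.4) (254.9, 213.3) [array([479.9, 311.8,  10.2]), np.float64(0.8)]
top (200, 320, 130, 250) 5
scene (240, 460, 340, 560) 2
top (180, 300, 290, 420) 5
scene (170, 300, 170, 330) 4
```

View crops.

The three wedge candidates in top are blue at (row 260, col 150), blue at (307, 178) and yellow at (252, 205) in the rack. Only the yellow one fits, being yellow and standing in the rack hole. I'll confirm it in the crops.

View pics/c_top200.png

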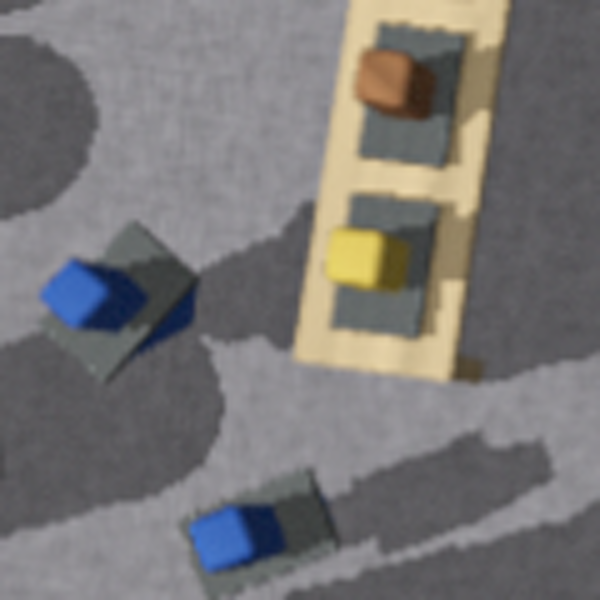

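View pics/c_scene240.png

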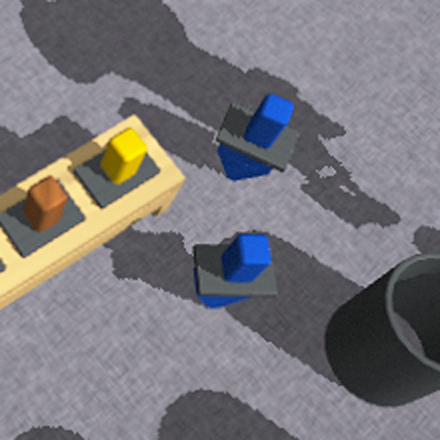

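View pics/c_top180.png

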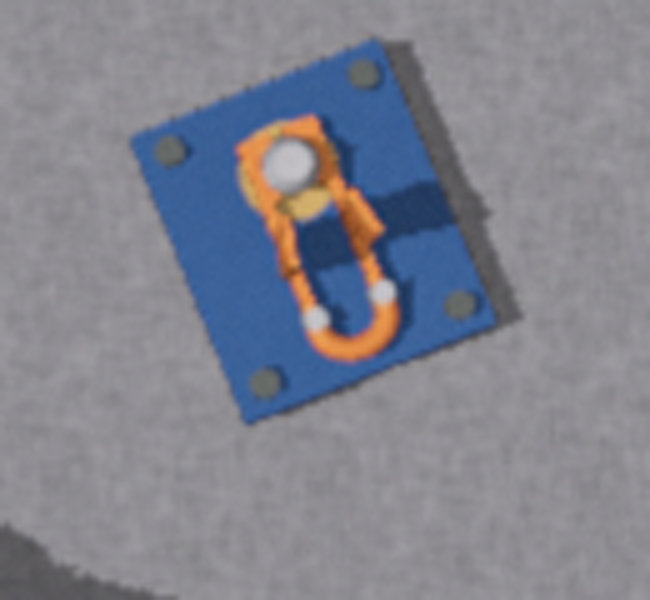

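View pics/c_scene170.png

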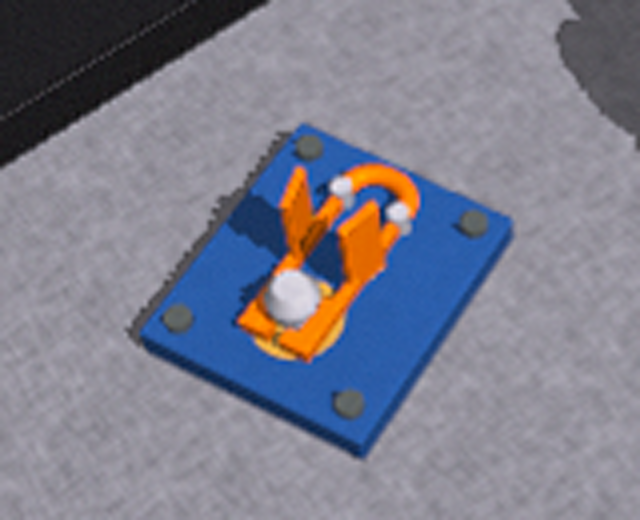

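```bash
cat >> h.py <<'E'
from scipy.optimize import least_squares
def place(pose,P):
    x,y,t=pose; P=np.array(P,float); c,s=np.cos(t),np.sin(t)
    return np.stack([x+c*P[:,0]-s*P[:,1],y+s*P[:,0]+c*P[:,1],P[:,2]],1)
def fit(obs,x0): # obs list (cam,P,rc)
    f=lambda q:np.concatenate([proj(c,place(q,[P])[0])-np.array(rc) for c,P,rc in obs])
    r=least_squares(f,x0,x_scale=[10,10,.1]); return r.x,r.fun.reshape(-1,2)
def uc(o,s,xy): return ((xy[1]+.5)/s-.5+o[0],(xy[0]+.5)/s-.5+o[1])
E
python3 - <<'E'
from h import *
# jig
C=[(-105,65,20),(-105,-65,20),(45,-65,20),(45,65,20)]
top=[(133,140),(380,38),(498,325),(247,424)]
# direction bow->nose is image up(+x world)-left(+y): nose corners are first two in top
print([np.round(atz("top",uc((180,290),5,p),20),1) for p in top])
sc=[(305,124),(513,222),(363,447),(143,338)]
print([np.round(atz("scene",uc((170,170),4,p),20),1) for p in sc])
col=[(350,195),(440,203),(418,337),(331,328)]
print([np.round(atz("top",uc((200,130),5,p),78),1) for p in col])
E
```

```text
[array([596.1,  67.2,  20. ]), array([647.2, -51. ,  20. ]), array([ 509.1, -107.8,   20. ]), array([460.5,  11.3,  20. ])]
[array([ 510.6, -104.4,   20. ]), array([462.9,  13.9,  20. ]), array([598.6,  71.8,  20. ]), array([648.5, -45. ,  20. ])]
[array([511.8, 328.4,  78. ]), array([508.6, 287.9,  78. ]), array([448. , 295.7,  78. ]), array([451.6, 334.7,  78. ])]
```

```bash
python3 - <<'E'
from h import *
J=[(45,65,20),(45,-65,20),(-105,-65,20),(-105,65,20)]
top=[uc((180,290),5,p) for p in [(133,140),(380,38),(498,325),(247,424)]]
S=[uc((170,170),4,p) for p in [(363,447),(143,338),(305,124),(513,222)]]
for nm,o in(("top",[("top",a,b) for a,b in zip(J,top)]),("scene",[("scene",a,b) for a,b in zip(J,S)])):
    q,r=fit(o,[580,-5,.4]); print(nm,"jig",np.round(q,3),np.abs(r).max())
oj=[("top",a,b) for a,b in zip(J,top)]+[("scene",a,b) for a,b in zip(J,S)]
q,_=fit(oj,[580,-5,.4]); print(q)
W=[(20,-31,78),(-20,-31,78),(-20,31,78),(20,31,78)]
W=[(20,-31,78),(-20,-31,78),(-20,31,78),(20,31,78)]
ow=[("top",a,b) for a,b in zip(W,[uc((200,130),5,p) for p in [(350,195),(440,203),(418,337),(331,328)]])]
w,r=fit(ow,[480,312,1.46]); print("wedge",w,np.abs(r).max())
# overlay
def box(x0,x1,y0,y1,z0,z1): return [(x,y,z) for z in(z0,z1) for x,y in((x0,y0),(x1,y0),(x1,y1),(x0,y1))]
def draw(im,n,pose,b,col,s,o):
    P=[proj(n,p) for p in place(pose,b)]; P=[(int((p[1]-o[1]+.5)*s-.5),int((p[0]-o[0]+.5)*s-.5)) for p in P]
    for k in range(4):
        for a,c in((k,(k+1)%4),(k+4,(k+1)%4+4),(k,k+4)): cv2.line(im,P[a],P[c],col,1)
cl=place(q,[(-36,0,0)])[0]; clip=(cl[0],cl[1],q[2]); print("clip",clip)
tiles=[]
for n,o in(("top",(185,300)),("scene",(185,190)),("top",(225,175)),("scene",(285,350))):
    im=cv2.imread(f"pics/{n}0.png")[o[0]:o[0]+ (100 if 0 else 70),o[1]:o[1]+95]; s=8; im=cv2.resize(im,None,fx=s,fy=s,interpolation=cv2.INTER_CUBIC)
    draw(im,n,q,box(-105,45,-65,65,0,20),(255,255,0),s,o)
    draw(im,n,q,box(-14,14,-14,14,34,50),(0,255,0),s,o)
    for y in(13.5,-18.5): draw(im,n,clip,box(-12,12,y,y+5,30,75),(255,0,255),s,o)
    draw(im,n,w,box(-20,20,-31,31,70,78),(0,0,255),s,o); draw(im,n,w,box(-12,12,-12,12,78,132),(0,0,255),s,o)
    cv2.imwrite(f"pics/o_{n}{o[0]}.png",im)
E
```

```text
top jig [ 5.80956e+02 -8.53600e+00  3.94000e-01] 0.6261200955083268
scene jig [ 5.82682e+02 -4.33900e+00  4.00000e-01] 1.0678621683128426
[ 5.81794983e+02 -6.41399777e+00  3.97271404e-01]
wedge [480.03121891 311.66373761   1.46409022] 0.5349207043362583
clip (np.float64(548.5986583042597), np.float64(-20.342530694858148), np.float64(0.397271403818643))
```

View pics/o_top185.png

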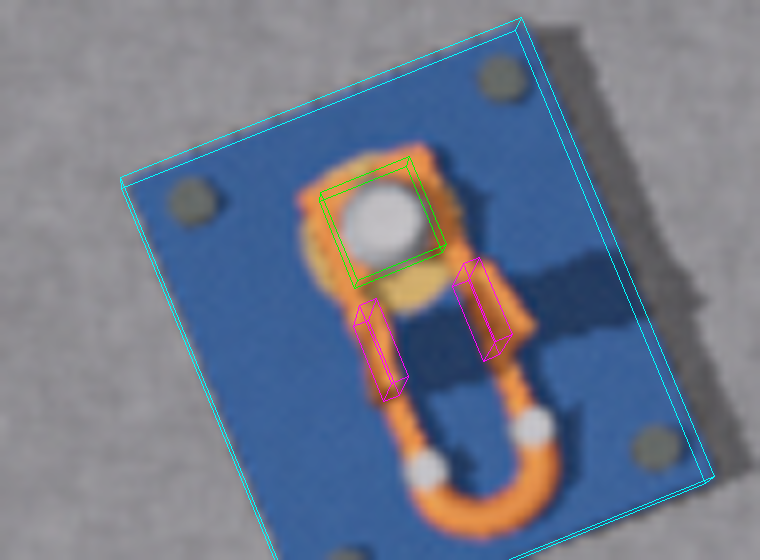

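View pics/o_scene185.png

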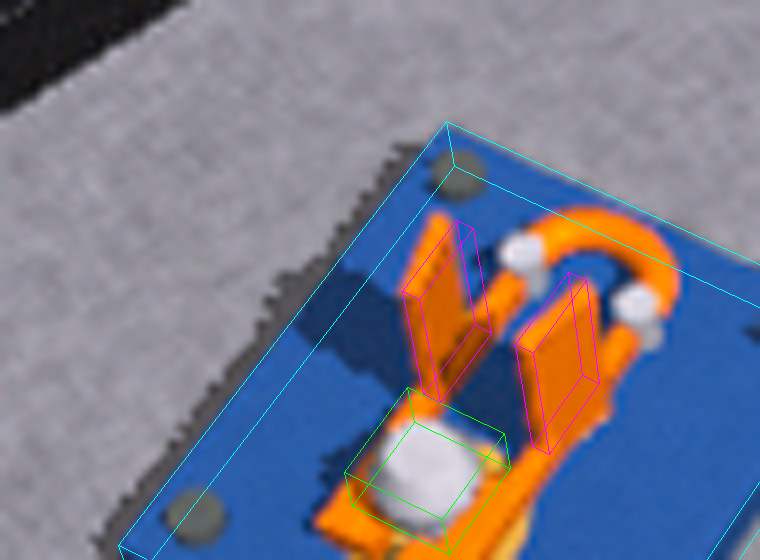

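View pics/o_top225.png

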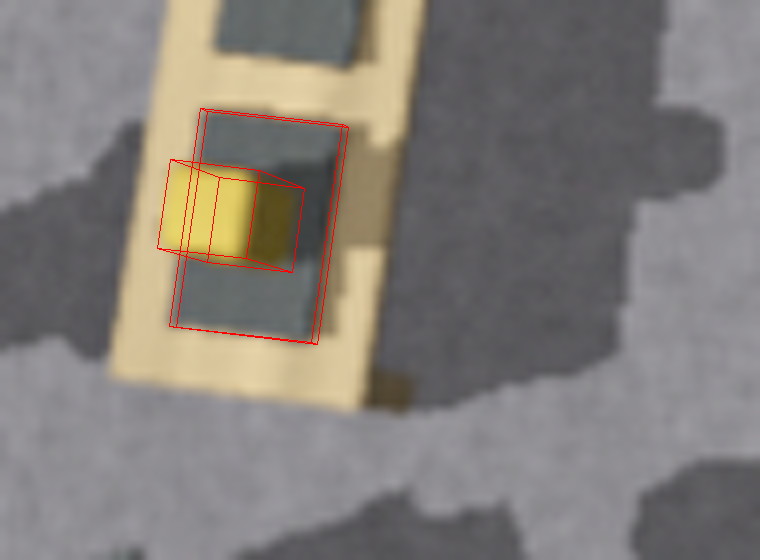

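View pics/o_scene285.png

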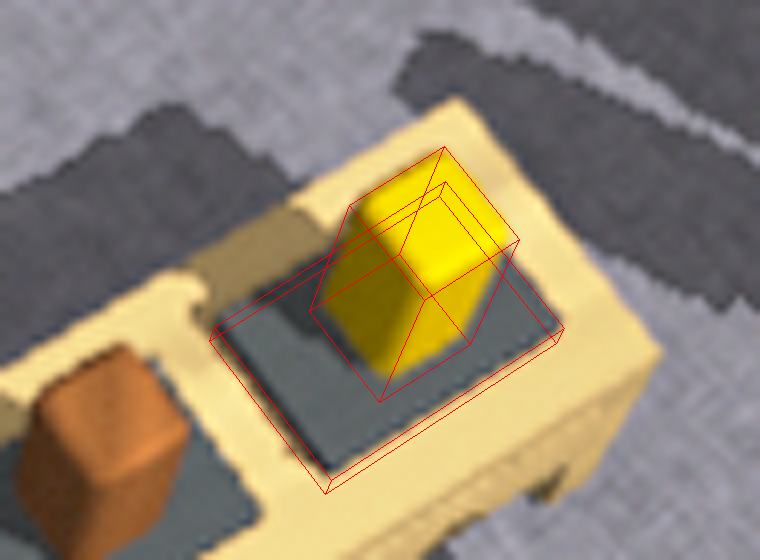

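```bash
cat >> h.py <<'E'
def delta(x,y,z,yaw,ref=None):
    if ref is None:
        s=robot.state(); p=np.array(s["ee_pos"]); yw=s["ee_rot"][2]
    else: p=np.array(ref[:3]); yw=ref[3]
    d=np.array([x,y,z])-p; c,s_=np.cos(yw),np.sin(yw)
    a=-(yaw-yw); a=(a+np.pi)%(2*np.pi)-np.pi
    return np.round([(c*d[0]+s_*d[1])/10,(s_*d[0]-c*d[1])/10,-d[2]/10,a],3)
E
python3 - <<'E'
from h import *
W=[(20,-31,78),(-20,-31,78),(-20,31,78),(20,31,78)]
ow=[("top",a,b) for a,b in zip(W,[uc((200,130),5,p) for p in [(350,195),(440,203),(418,337),(331,328)]])]
# scene: left=high x,+? print
w0=(480,312,1.464)
for p in W: print(p,np.round((proj("scene",place(w0,[p])[0])-np.array([285,350]))*8))
E
```

```text
(20, -31, 78) [478. 329.]
(-20, -31, 78) [325. 212.]
(-20, 31, 78) [179. 443.]
(20, 31, 78) [326. 562.]
```

```bash
python3 -c "
from h import *
print(delta(480,311.5,215,1.464))"
```

```text
[-22.91   35.861   3.324  -0.211]
```

Emit:
move_arm(
  steps=[-4, 6.2, 0, 0, 0.2, -8, 12.4, 0, -0.05, 0.2, -11, 17.2, 0, -0.1, 0.2, -14, 21.9, 0, -0.15, 0.2, -16.5, 25.8, 0, -0.2, 0.2],
)

```text
clock: 0.92
ee_pos: [343.2, 478.2, 248.5]
ee_rot: [3.141, -0.0, 1.456]
contact_force: [0.9, -0.2, -0.2]
gripper_width: 0.602
```

```bash
python3 -c "
from h import *
print(delta(480,311.5,215,1.464),robot.state()['clock'],robot.state()['gripper_width'])"
```

```text
[-1.5002e+01  1.5491e+01  3.3500e+00 -8.0000e-03] 0.9167 0.6024591284006299
```

Emit:
move_arm(
  steps=[0, 0, 0, 0, 0.2, 0, 0, 0, 0, 0.2, 0, 0, 0, 0, 0.2],
)

```text
clock: 1.17
ee_pos: [342.6, 479.9, 248.6]
ee_rot: [-3.141, -0.001, 1.451]
contact_force: [-0.5, 0.0, 0.8]
gripper_width: 0.604
```

```bash
python3 -c "
from h import *
print(delta(480,311.5,215,1.464),robot.state()['clock'],robot.state()['gripper_width'])"
```

```text
[-1.5083e+01  1.5650e+01  3.3590e+00 -1.3000e-02] 1.1667 0.6041131942519051
```

Emit:
move_arm(
  steps=[-3.0, 3.1, 0.7, -0.013, 0.2, -6, 6.2, 1.4, -0.013, 0.2, -9, 9.3, 2.1, -0.013, 0.2, -12, 12.4, 2.8, -0.013, 0.2, -14, 14.5, 3.3, -0.013, 0.2],
)

```text
clock: 1.58
ee_pos: [470.4, 323.8, 215.1]
ee_rot: [3.141, -0.0, 1.469]
contact_force: [0.5, 0.8, 0.7]
gripper_width: 0.601
```

Emit:
move_arm(
  steps=[0, 0, 0, 0, 0.2, 0, 0, 0, 0, 0.2],
)

```text
clock: 1.75
ee_pos: [470.3, 323.6, 214.7]
ee_rot: [-3.14, 0.0, 1.464]
contact_force: [-0.1, 0.4, -0.6]
gripper_width: 0.596
```

```bash
python3 - <<'E'
from h import *
print(delta(480,311.5,215,1.464),robot.state()['clock'])
for n in("scene","top"): cv2.imwrite(f"pics/{n}1.png",eyes.get_image(n)[:,:,::-1])
a=cv2.imread("pics/scene1.png")[200:460,300:600];b=cv2.imread("pics/top1.png")[150:410,100:400]
cv2.imwrite("pics/p1.png",cv2.resize(np.hstack([a,b]),(800,347)))
E
```

```text
[-1.098  1.096 -0.034 -0.   ] 1.75
```

View pics/p1.png

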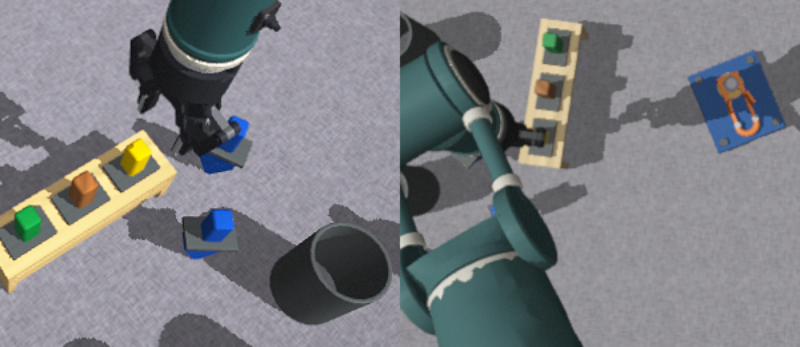

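The arm is beside the yellow handle (scene crop about (135, 157)) and hasn't touched it. I'll centre over it and then go down.

Emit:
move_arm(
  steps=[-1.1, 1.1, 0, 0, 0.2, -1.1, 1.1, 0, 0, 0.2, -1.1, 1.1, 2.5, 0, 0.2, -1.1, 1.1, 5, 0, 0.2, -1.1, 1.1, 5, 0, 0.2],
)

```text
clock: 2.27
ee_pos: [475.8, 311.6, 160.6]
ee_rot: [-3.135, 0.004, 1.468]
contact_force: [-0.7, -0.6, 0.3]
gripper_width: 0.603
```

```bash
python3 - <<'E'
from h import *
print(delta(480,311.5,106,1.464),robot.state()['clock'])
for n in("scene","top"): cv2.imwrite(f"pics/{n}2.png",eyes.get_image(n)[:,:,::-1])
a=cv2.imread("pics/scene2.png")[250:410,320:520];b=cv2.imread("pics/top2.png")[180:340,130:330]
cv2.imwrite("pics/p2.png",cv2.resize(np.hstack([a,b]),(800,320)))
E
```

```text
[3.700e-02 4.170e-01 5.462e+00 4.000e-03] 2.2667
```

View pics/p2.png

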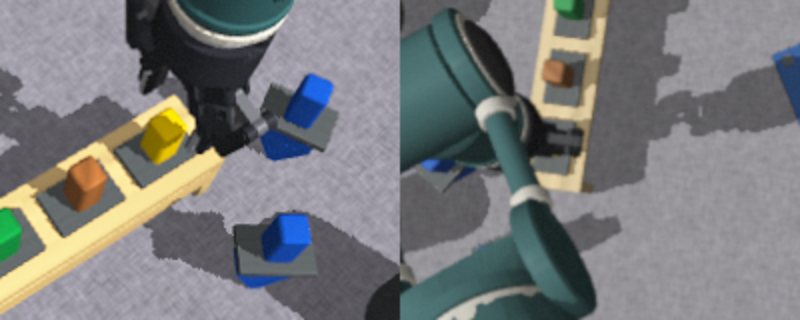

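Emit:
move_arm(
  steps=[0, 0, 0, 0, 0.2, 0, 0, 0, 0, 0.2],
)

```text
clock: 2.53
ee_pos: [480.6, 312.8, 167.3]
ee_rot: [3.139, -0.002, 1.467]
contact_force: [0.1, -0.1, -0.4]
gripper_width: 0.598
```

```bash
python3 - <<'E'
from h import *
s=robot.state();p=s['ee_pos'];print(p,s['ee_rot'],delta(480,311.5,106,1.464))
a=eyes.get_image("scene")[250:410,320:520,::-1].copy();a=cv2.resize(a,None,fx=4,fy=4,interpolation=cv2.INTER_CUBIC)
R=Ro.from_euler('xyz',s['ee_rot']).as_matrix()
for l,c in(((0,0,0),(0,0,255)),((0,0,17),(0,255,0)),((26,0,13),(255,0,255)),((-26,0,13),(255,0,255))):
    q=proj("scene",p+R@np.array(l)); cv2.circle(a,(int((q[1]-320+.5)*4),int((q[0]-250+.5)*4)),4,c,-1)
q=proj("scene",(480,311.5,132));cv2.circle(a,(int((q[1]-320+.5)*4),int((q[0]-250+.5)*4)),4,(255,255,0),-1)
cv2.imwrite("pics/p3.png",a[:600])
E
```

```text
[480.61975664 312.8193131  167.31939224] [ 3.13909994e+00 -2.01025208e-03  1.46688021e+00] [-1.380e-01 -4.800e-02  6.132e+00  3.000e-03]
```

View pics/p3.png

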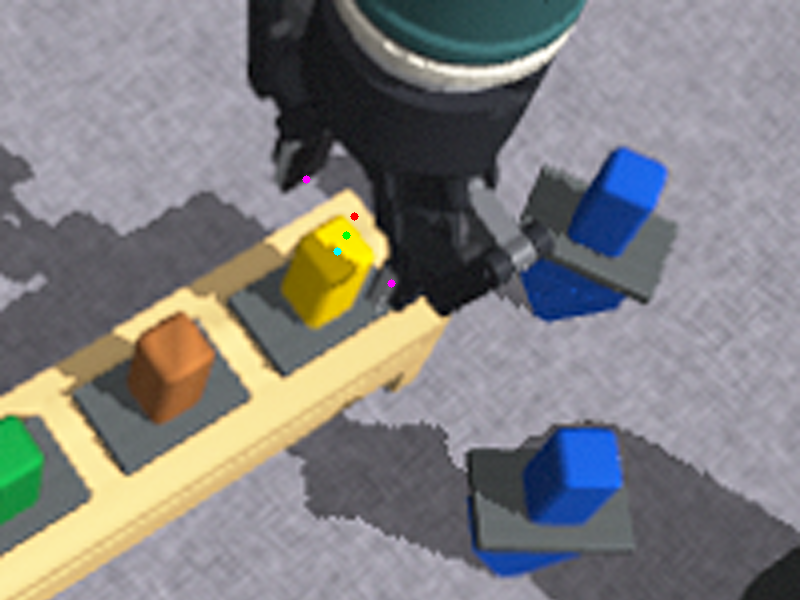

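The fingers straddle the handle, and the projected TCP and handle top agree within about 2 mm. I'll go down and grip.

Emit:
move_arm(
  steps=[-0.1, 0, 1.5, 0, 0.2, -0.1, 0, 3, 0, 0.2, -0.1, 0, 4.5, 0, 0.2, -0.1, 0, 5.6, 0, 0.2, -0.1, 0, 6.1, 0, 0.2],
)

```text
clock: 3.0
ee_pos: [479.3, 310.3, 103.4]
ee_rot: [-3.141, 0.001, 1.466]
contact_force: [-1.0, -0.4, -0.5]
gripper_width: 0.599
```

Emit:
move_arm(
  steps=[0, 0, 0, 0, 0.2, 0, 0, 0, 0, -1, 0, 0, 0, 0, -1, 0, 0, 0, 0, -1, 0, 0, 0, 0, -1],
  grip_force=110,
)

```text
clock: 3.42
ee_pos: [480.7, 311.1, 105.7]
ee_rot: [3.14, -0.002, 1.466]
contact_force: [-0.5, 0.4, 3.1]
gripper_width: 0.264
```

Emit:
move_arm(
  steps=[0, 0, 0, 0, -1, 0, 0, 0, 0, -1, 0, 0, 0, 0, -1, 0, 0, 0, 0, -1],
)

```text
clock: 3.75
ee_pos: [480.7, 311.1, 105.7]
ee_rot: [3.14, -0.002, 1.466]
contact_force: [-0.5, 0.2, 5.5]
gripper_width: 0.267
```

```bash
python3 - <<'E'
from h import *
s=robot.state();print(s['ee_pos'],s['ee_rot'],s['gripper_width'],s['contact_force'])
E
```

```text
[480.69013049 311.11747229 105.69248683] [ 3.13952870e+00 -1.53833729e-03  1.46600344e+00] 0.2670578195728712 [-0.46729243  0.2268      5.54910525]
```

Emit:
move_arm(
  steps=[0, 0, -2, 0, -1, 0, 0, -5, 0, -1, 0, 0, -8, 0, -1, 0, 0, -11, 0, -1, 0, 0, -14, 0, -1],
)

```text
clock: 4.17
ee_pos: [479.0, 310.0, 244.7]
ee_rot: [-3.14, 0.001, 1.466]
contact_force: [1.2, -0.2, -1.8]
gripper_width: 0.27
```

Emit:
move_arm(
  steps=[0, 0, 0, 0, -1, 0, 0, 0, 0, -1],
)

```text
clock: 4.33
ee_pos: [480.7, 311.1, 246.4]
ee_rot: [3.138, -0.003, 1.466]
contact_force: [0.2, -0.6, -1.8]
gripper_width: 0.269
```

```bash
python3 - <<'E'
from h import *
print(robot.state()['gripper_width'],delta(548.6,-20.3,245,0.397))
for n in("scene","top"): cv2.imwrite(f"pics/{n}4.png",eyes.get_image(n)[:,:,::-1])
a=cv2.imread("pics/scene4.png")[200:440,300:600];b=cv2.imread("pics/top4.png")[150:390,100:400]
cv2.imwrite("pics/p4.png",cv2.resize(np.hstack([a,b]),(800,320)))
E
```

```text
0.26857101175048403 [-32.248  10.213   0.143   1.069]
```

View pics/p4.png

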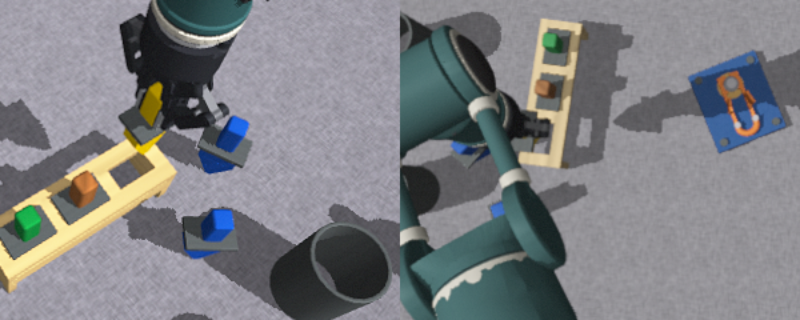

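The wedge is out of the rack and upright. Next I carry it over the clip.

Emit:
move_arm(
  steps=[-2.5, 0, 0, 0, -1, -5, 0.8, 0, 0, -1, -8, 1.6, 0, 0.1, -1, -11, 2.6, 0, 0.2, -1, -14, 3.6, 0, 0.3, -1],
)

```text
clock: 4.85
ee_pos: [499.1, 165.9, 241.2]
ee_rot: [-3.138, 0.003, 1.162]
contact_force: [0.3, -0.2, -1.2]
gripper_width: 0.265
```

```bash
python3 - <<'E'
from h import *
print(robot.state()['ee_pos'],delta(548.6,-20.3,245,0.397))
E
```

```text
[499.11737197 165.92814499 241.22531457] [-15.122  11.943  -0.377   0.765]
```

Emit:
move_arm(
  steps=[-2.5, 2, 0, 0.12, -1, -5, 4, 0, 0.24, -1, -7.5, 6, 0, 0.36, -1, -10, 8, 0, 0.48, -1, -12, 9.5, 0, 0.58, -1],
)

```text
clock: 5.27
ee_pos: [539.7, 17.5, 241.3]
ee_rot: [-3.139, 0.004, 0.579]
contact_force: [0.3, 0.1, -1.1]
gripper_width: 0.268
```

Emit:
move_arm(
  steps=[0, 0, 0, 0, -1, 0, 0, 0, 0, -1],
)

```text
clock: 5.43
ee_pos: [539.6, 18.6, 241.5]
ee_rot: [-3.139, 0.004, 0.584]
contact_force: [0.2, 0.6, -1.5]
gripper_width: 0.266
```

```bash
python3 - <<'E'
from h import *
print(robot.state()['ee_pos'],delta(548.6,-20.3,245,0.397))
E
```

```text
[539.59492856  18.56041261 241.49699055] [-1.391  3.739 -0.35   0.187]
```

Emit:
move_arm(
  steps=[-0.5, 1.4, 0, 0.07, -1, -1, 2.7, 0, 0.14, -1, -1.4, 3.7, 0, 0.187, -1, -1.4, 3.7, 0, 0.187, -1, -1.4, 3.7, 0, 0.187, -1],
)

```text
clock: 5.85
ee_pos: [548.8, -17.8, 242.9]
ee_rot: [-3.14, 0.002, 0.401]
contact_force: [0.0, 0.2, -1.4]
gripper_width: 0.263
```

```bash
cat > ov.py <<'E'
from h import *
import sys
def box(x0,x1,y0,y1,z0,z1): return [(x,y,z) for z in(z0,z1) for x,y in((x0,y0),(x1,y0),(x1,y1),(x0,y1))]
def draw(im,n,M,b,col,s,o):
    P=[proj(n,M(np.array(p,float))) for p in b]; P=[(int((p[1]-o[1]+.5)*s-.5),int((p[0]-o[0]+.5)*s-.5)) for p in P]
    for k in range(4):
        for a,c in((k,(k+1)%4),(k+4,(k+1)%4+4),(k,k+4)): cv2.line(im,P[a],P[c],col,1)
s=robot.state(); R=Ro.from_euler('xyz',s['ee_rot']).as_matrix(); p=s['ee_pos']; tag=sys.argv[1]
print(np.round(p,1),np.round(s['ee_rot'],3),np.round(s['contact_force'],1),s['clock'],delta(548.6,-20.3,245,0.397))
M=lambda q:p+R@np.array([q[0],-q[1],99.7-q[2]])
for n,o in(("scene",(130,170)),("top",(175,290))):
    im=eyes.get_image(n)[o[0]:o[0]+120,o[1]:o[1]+130,::-1].copy(); im=cv2.resize(im,None,fx=5,fy=5,interpolation=cv2.INTER_CUBIC)
    cv2.imwrite(f"pics/r_{n}{tag}.png",im)
    draw(im,n,M,box(-20,20,-31,31,70,78),(255,255,0),5,o); draw(im,n,M,box(-11,11,-3,3,0,0),(255,0,255),5,o)
    cv2.imwrite(f"pics/v_{n}{tag}.png",im)
E
python3 ov.py 5
```

```text
[548.8 -17.8 242.9] [-3.14e+00  2.00e-03  4.01e-01] [ 0.   0.2 -1.4] 5.85 [-0.117  0.218 -0.214  0.004]
```

View pics/v_scene5.png

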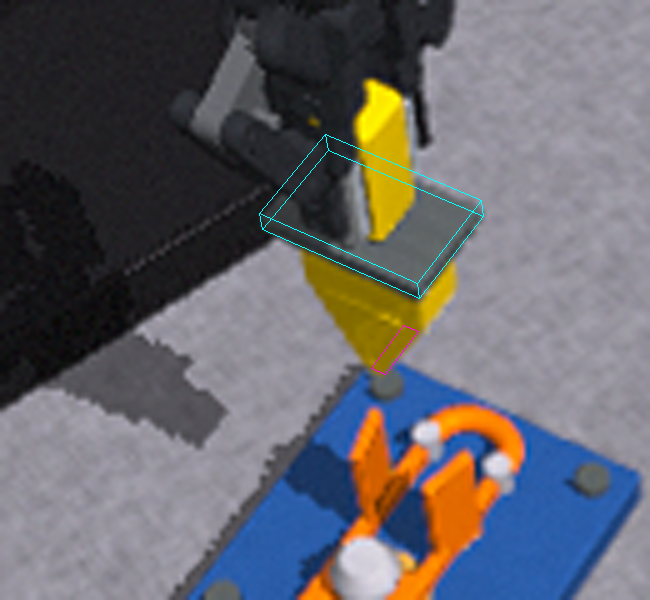

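View pics/v_top5.png

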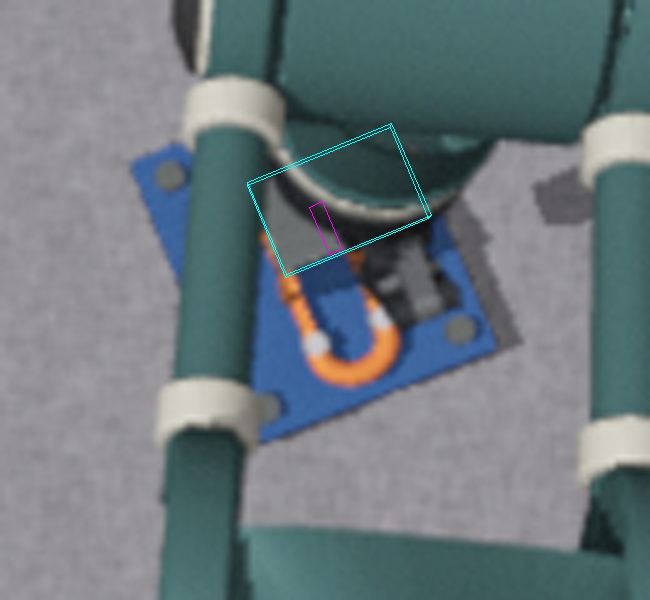

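```bash
python3 - <<'E'
from h import *
# scene0 ears tops, 8x overlay
q=np.array([581.8,-6.4,.397]); cx=q[:2]-36*np.array([np.cos(q[2]),np.sin(q[2])])
def loc(p): d=np.array(p[:2])-cx; c,s=np.cos(q[2]),np.sin(q[2]); return np.round([c*d[0]+s*d[1],-s*d[0]+c*d[1]],1)
for nm,p in dict(mfront=(403,292),mback=(436,213),pfront_in=(518,347),pback=(588,282)).items():
    print(nm,loc(atz("scene",uc((185,190),8,p),75)))
# current picture 5x scene o=(130,170)
for nm,p in dict(mback=(374,410),mfront=(355,455),pfront=(425,490),pback=(470,453)).items():
    print(nm,loc(atz("scene",uc((130,170),5,p),75)))
for nm,p in dict(head=(365,565)).items(): print(nm, loc(atz("scene",uc((130,170),5,p),50)))
# pin head centre from both pics of first: scene 8x (430,468) ; top 8x (382,222)
print(loc(atz("scene",uc((185,190),8,(432,462)),48)),loc(atz("top",uc((185,300),8,(382,222)),50)))
print("nose mid top",loc(atz("top",uc((185,300),8,(363,170)),30)),"balls",loc(atz("top",uc((185,300),8,(480,448)),33)))
E
```

```text
mfront [ 12.  -18.4]
mback [-11.6 -24.1]
pfront_in [12.2 14.4]
pback [-11.9  19.1]
mback [-11. -23.]
mfront [ 10.5 -17.8]
pfront [11.3 14.4]
pback [-11.6  20.5]
head [38.8  1.7]
[36.4  2.1] [35.1  0.8]
nose mid top [54.4 -2.1] balls [-35.7  -2.2]
```

Emit:
move_arm(
  steps=[-0.05, 0.15, 1.5, 0, -1, -0.1, 0.15, 3, 0, -1, -0.1, 0.15, 4.5, 0, -1, -0.1, 0.15, 6, 0, -1, -0.1, 0.15, 6, 0, -1],
)

```text
clock: 6.37
ee_pos: [546.6, -19.3, 180.6]
ee_rot: [-3.138, 0.006, 0.401]
contact_force: [-0.2, 0.7, -2.3]
gripper_width: 0.268
```

```bash
python3 ov.py 6
```

```text
[546.6 -19.3 180.6] [-3.138  0.006  0.401] [-0.2  0.7 -2.3] 6.3667 [ 1.430e-01  1.740e-01 -6.444e+00  4.000e-03]
```

View pics/v_scene6.png

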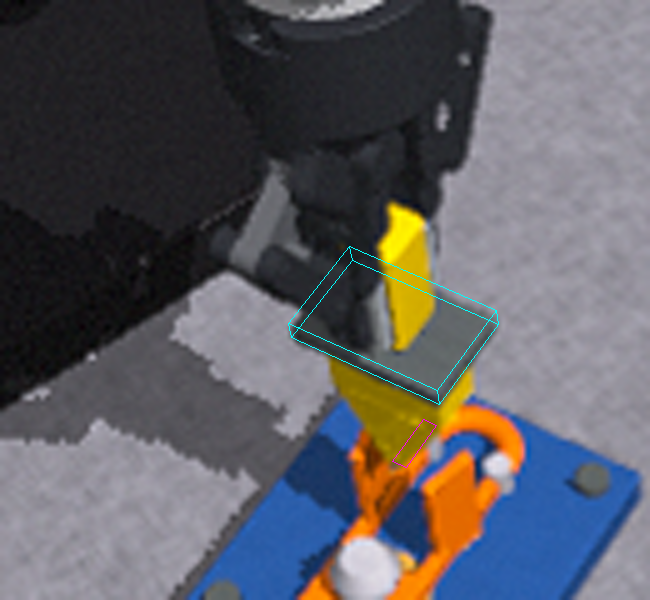

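View pics/v_top6.png

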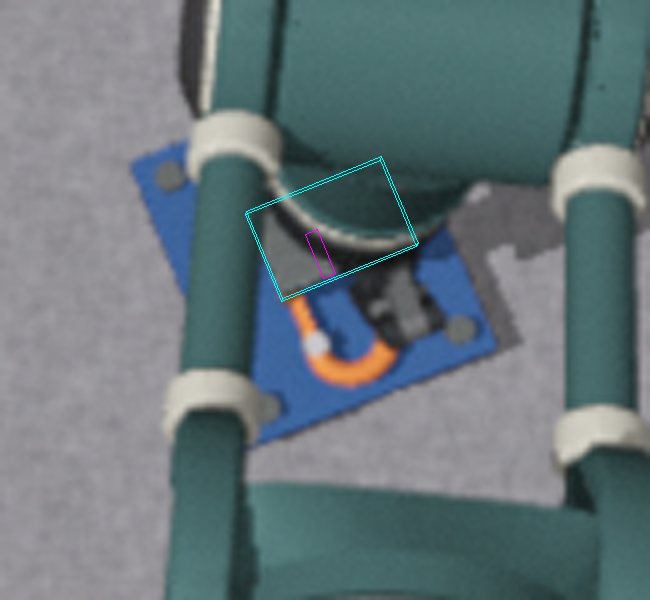

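Emit:
move_arm(
  steps=[0.1, 0.1, 0.5, 0, -1, 0.15, 0.1, 1, 0, -1, 0.15, 0.1, 1.4, 0, -1, 0.15, 0.1, 1.8, 0, -1, 0.15, 0.1, 2.2, 0, -1],
  grip_force=120,
)

```text
clock: 6.88
ee_pos: [551.3, -20.9, 162.1]
ee_rot: [3.141, -0.0, 0.399]
contact_force: [0.1, 0.1, -0.8]
gripper_width: 0.266
```

```bash
python3 ov.py 7
```

```text
[551.3 -20.9 162.1] [ 3.141 -0.     0.399] [ 0.1  0.1 -0.8] 6.8833 [-2.230e-01 -1.580e-01 -8.289e+00  2.000e-03]
```

View pics/v_scene7.png

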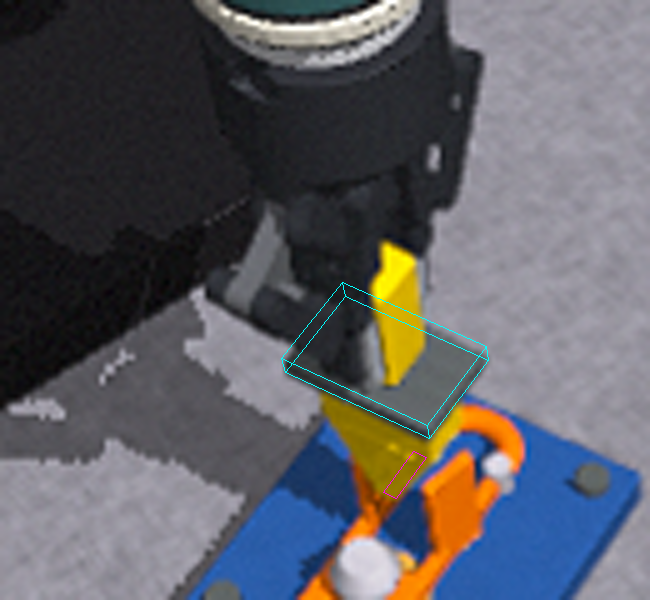

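Emit:
move_arm(
  steps=[-0.1, -0.1, 0.4, 0, -1, -0.2, -0.1, 0.8, 0, -1, -0.2, -0.1, 1.1, 0, -1, -0.2, -0.1, 1.4, 0, -1, -0.2, -0.1, 1.7, 0, -1],
)

```text
clock: 7.4
ee_pos: [550.6, -20.9, 147.1]
ee_rot: [3.14, -0.003, 0.399]
contact_force: [-0.1, -0.5, 8.3]
gripper_width: 0.269
```

Emit:
move_arm(
  steps=[0, 0, 0, 0, -1, 0, 0, 0, 0, -1],
)

```text
clock: 7.57
ee_pos: [550.1, -20.8, 146.2]
ee_rot: [3.14, -0.002, 0.399]
contact_force: [0.3, -0.1, 3.1]
gripper_width: 0.269
```

```bash
python3 ov.py 8
```

```text
[550.1 -20.8 146.2] [ 3.14e+00 -2.00e-03  3.99e-01] [ 0.3 -0.1  3.1] 7.5667 [-1.140e-01 -1.050e-01 -9.877e+00  2.000e-03]
```

View pics/v_scene8.png

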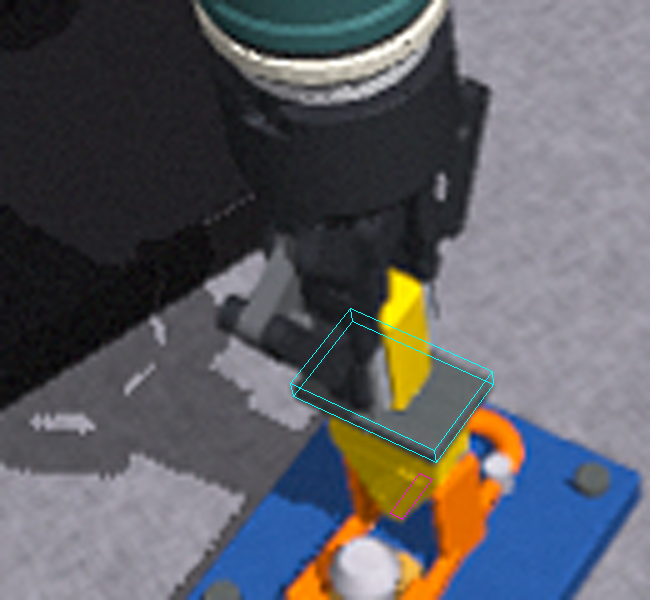

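The ears are spreading at low force with the wedge centred between them. I'll keep pressing.

Emit:
move_arm(
  steps=[0, 0, 0.3, 0, -1, 0, 0, 0.6, 0, -1, 0, 0, 0.9, 0, -1, 0, 0, 1.2, 0, -1, 0, 0, 1.5, 0, -1],
)

```text
clock: 8.08
ee_pos: [551.8, -21.0, 134.0]
ee_rot: [3.139, -0.005, 0.399]
contact_force: [1.5, 1.2, 10.9]
gripper_width: 0.266
```

```bash
python3 ov.py 9
```

```text
[551.8 -21.  134. ] [ 3.139 -0.005  0.399] [ 1.5  1.2 10.9] 8.0833 [-2.6500e-01 -1.8900e-01 -1.1103e+01  2.0000e-03]
```

View pics/v_scene9.png

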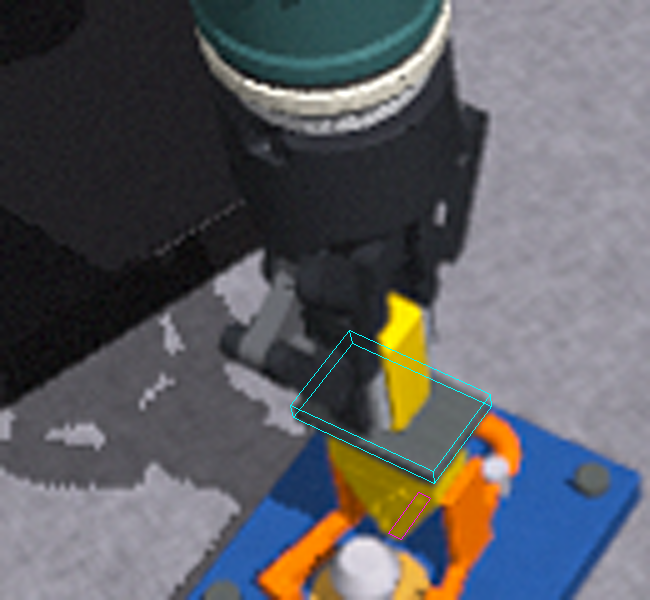

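Emit:
move_arm(
  steps=[-0.1, 0, 0.2, 0, -1, -0.1, 0, 0.4, 0, -1, -0.1, 0, 0.6, 0, -1, -0.1, 0, 0.8, 0, -1, -0.1, 0, 0.8, 0, -1],
)

```text
clock: 8.6
ee_pos: [547.4, -21.2, 121.4]
ee_rot: [-3.141, 0.001, 0.399]
contact_force: [0.4, -0.6, 2.2]
gripper_width: 0.263
```

```bash
python3 ov.py 10
```

```text
[547.4 -21.2 121.4] [-3.141e+00  1.000e-03  3.990e-01] [ 0.4 -0.6  2.2] 8.6 [ 1.4300e-01 -3.4000e-02 -1.2358e+01  2.0000e-03]
```

View pics/v_scene10.png

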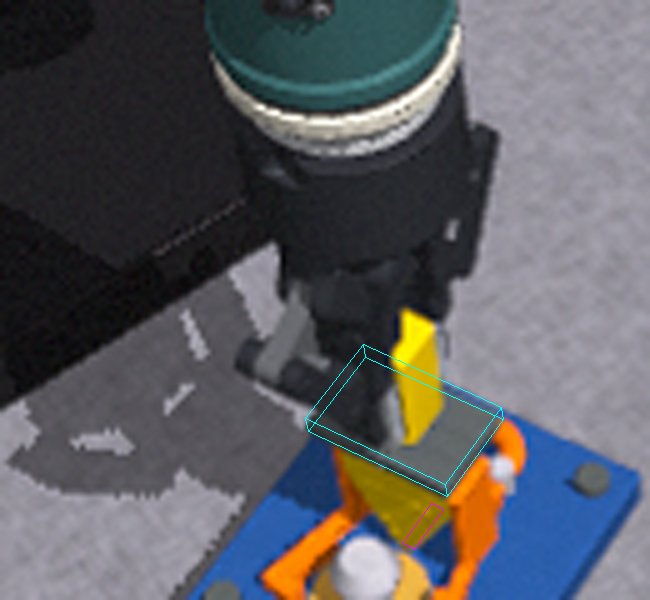

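View pics/v_top10.png

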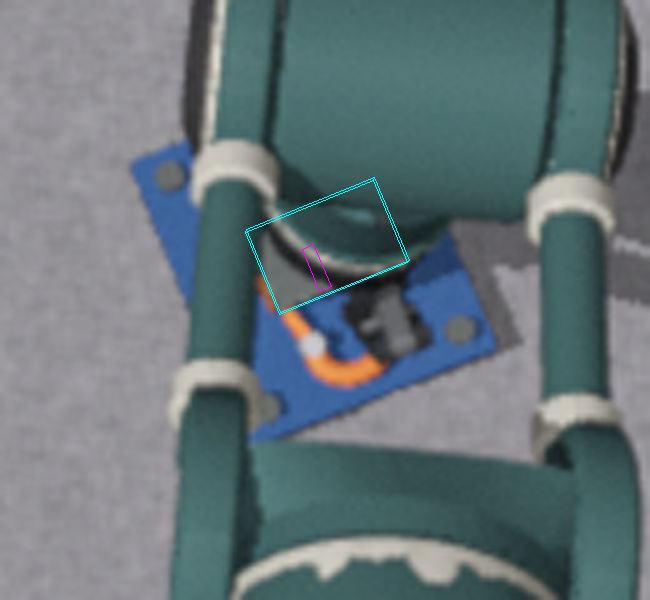

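Emit:
move_arm(
  steps=[0, 0, 0, 0, -1, 0, 0, 0, 0, -1],
)

```text
clock: 8.87
ee_pos: [547.2, -21.0, 121.4]
ee_rot: [-3.141, 0.002, 0.399]
contact_force: [-0.0, 0.2, -0.6]
gripper_width: 0.265
```

Emit:
move_arm(
  steps=[0, 0, -0.4, 0, -1, 0, 0, -0.8, 0, -1, 0, 0, -1.2, 0, -1, 0, 0, -1.6, 0, -1, 0, 0, -1.6, 0, -1],
)

```text
clock: 9.28
ee_pos: [548.6, -21.1, 139.4]
ee_rot: [3.141, -0.001, 0.399]
contact_force: [0.7, -0.2, -2.1]
gripper_width: 0.271
```

```bash
python3 ov.py 11
```

```text
[548.6 -21.1 139.4] [ 3.141e+00 -1.000e-03  3.990e-01] [ 0.7 -0.2 -2.1] 9.2833 [ 3.1000e-02 -7.8000e-02 -1.0563e+01  2.0000e-03]
```

View pics/v_scene11.png

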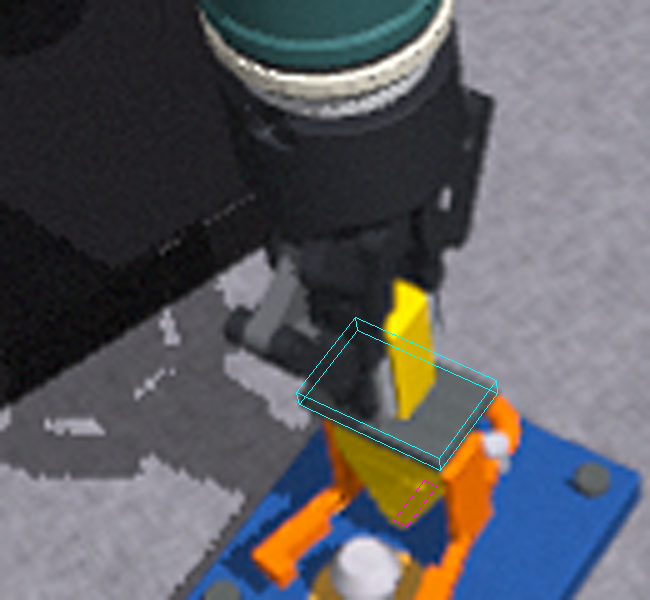

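The clip is rising with the wedge, with its jaws wide and clear of the head. I'll keep lifting straight up.

Emit:
move_arm(
  steps=[0, 0, -0.7, 0, -1, 0, 0, -1.4, 0, -1, 0, 0, -2.1, 0, -1, 0, 0, -2.8, 0, -1, 0, 0, -3.5, 0, -1],
)

```text
clock: 9.8
ee_pos: [548.3, -21.1, 174.5]
ee_rot: [3.141, -0.001, 0.399]
contact_force: [0.2, 0.8, -2.2]
gripper_width: 0.268
```

Emit:
move_arm(
  steps=[0, 0, -1.2, 0, -1, 0, 0, -2.4, 0, -1, 0, 0, -3.6, 0, -1, 0, 0, -4.5, 0, -1, 0, 0, -4.5, 0, -1],
)

```text
clock: 10.22
ee_pos: [549.9, -21.3, 221.8]
ee_rot: [3.139, -0.005, 0.399]
contact_force: [0.9, -0.7, -2.0]
gripper_width: 0.267
```

```bash
python3 ov.py 12; python3 -c "
from h import *
print(delta(540,-304,215,0.397))
for p in ((125,100,35),(125,-100,35),(-125,-100,35),(-125,100,35)): print(np.round(proj('top',np.array([540,-304,0])+p)),np.round(proj('scene',np.array([540,-304,0])+p)))"
```

```text
[549.9 -21.3 221.8] [ 3.139 -0.005  0.399] [ 0.9 -0.7 -2. ] 10.2167 [-8.20e-02 -1.39e-01 -2.32e+00  2.00e-03]
[-1.1762e+01  2.5736e+01  4.0600e-01  2.0000e-03]
[179. 431.] [203. 157.]
[180. 515.] [148. 114.]
[286. 518.] [101. 208.]
[285. 431.] [148. 255.]
```

View pics/v_scene12.png

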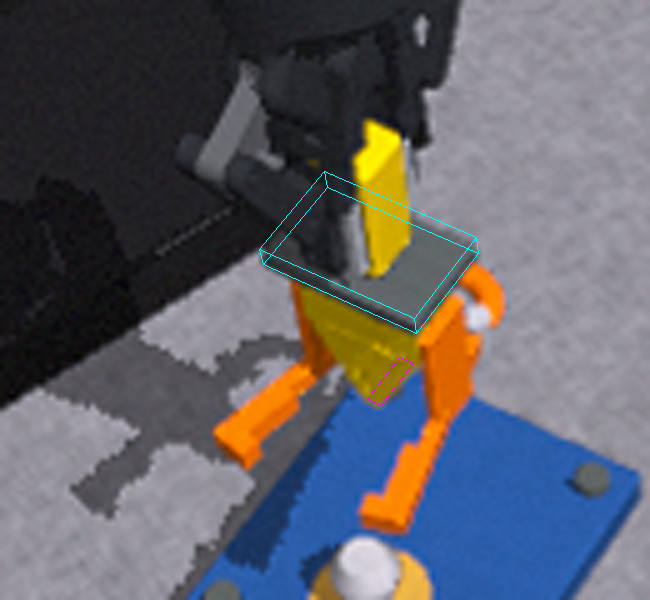

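Emit:
move_arm(
  steps=[-1, 2.2, 0, 0, -1, -2.2, 4.8, 0, 0, -1, -3.4, 7.4, 0, 0, -1, -4.6, 10, 0, 0, -1, -5.8, 12.6, 0, 0, -1],
)

```text
clock: 10.73
ee_pos: [542.6, -160.7, 217.1]
ee_rot: [-3.14, 0.002, 0.399]
contact_force: [0.3, 0.7, -1.8]
gripper_width: 0.267
```

Emit:
move_arm(
  steps=[-1.2, 2.6, 0, 0, -1, -2.4, 5.2, 0, 0, -1, -3.6, 7.8, 0, 0, -1, -4.8, 10.4, 0, 0, -1, -5.6, 12.4, 0, 0, -1],
)

```text
clock: 11.15
ee_pos: [539.0, -297.7, 216.9]
ee_rot: [-3.14, 0.002, 0.398]
contact_force: [1.8, -0.4, -1.9]
gripper_width: 0.264
```

Emit:
move_arm(
  steps=[0, 0, 0, 0, -1, 0, 0, 0, 0, -1],
)

```text
clock: 11.32
ee_pos: [539.3, -296.6, 216.8]
ee_rot: [-3.139, 0.001, 0.397]
contact_force: [0.0, 0.3, -2.8]
gripper_width: 0.266
```

```bash
python3 - <<'E'
from h import *
print(robot.state()['contact_force'],robot.state()['ee_rot'],delta(540,-304,215,0.397))
for n in("scene","top"): cv2.imwrite(f"pics/{n}13.png",eyes.get_image(n)[:,:,::-1])
a=cv2.imread("pics/scene13.png")[0:240,60:360];b=cv2.imread("pics/top13.png")[110:350,340:640]
cv2.imwrite("pics/p13.png",cv2.resize(np.hstack([a,b]),(800,320)))
E
```

```text
[ 0.01578705  0.26373177 -2.77416951] [-3.13948552e+00  1.27907824e-03  3.96630165e-01] [-0.217  0.71   0.185 -0.   ]
```

View pics/p13.png

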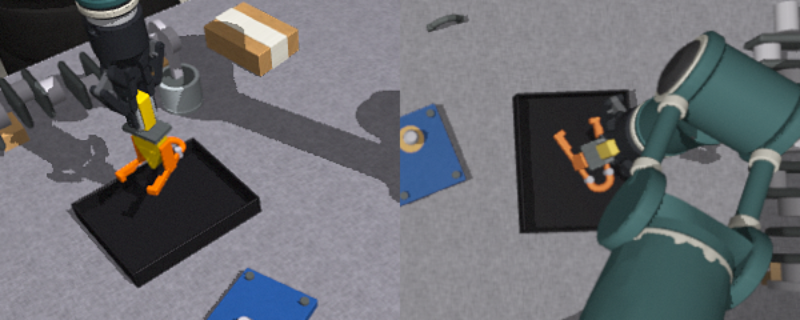

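Emit:
move_arm(
  steps=[-0.1, 0.3, 1.8, 0, -1, -0.2, 0.6, 3.8, 0, -1, -0.2, 0.6, 5.8, 0, -1, -0.2, 0.6, 7.8, 0, -1, -0.2, 0.6, 9.2, 0, -1],
)

```text
clock: 11.83
ee_pos: [539.7, -300.0, 123.9]
ee_rot: [-3.139, 0.002, 0.401]
contact_force: [-0.4, 1.3, -3.1]
gripper_width: 0.267
```

Emit:
move_arm(
  steps=[0, 0, 0.2, 0, -1, 0, 0, 0.4, 0, -1, 0, 0, 0.6, 0, -1],
)

```text
clock: 12.08
ee_pos: [541.4, -302.0, 121.2]
ee_rot: [3.14, -0.001, 0.4]
contact_force: [1.0, -0.1, -1.7]
gripper_width: 0.267
```

```bash
python3 - <<'E'
from h import *
print(robot.state()['contact_force'],robot.state()['ee_pos'])
for n in("scene","top"): cv2.imwrite(f"pics/{n}14.png",eyes.get_image(n)[:,:,::-1])
a=cv2.imread("pics/scene14.png")[50:230,90:290];b=cv2.imread("pics/top14.png")[140:320,390:590]
cv2.imwrite("pics/p14.png",cv2.resize(np.hstack([a,b]),(800,360)))
E
```

```text
[ 0.998642   -0.10044015 -1.71380276] [ 541.40840034 -301.98448465  121.16237442]
```

View pics/p14.png

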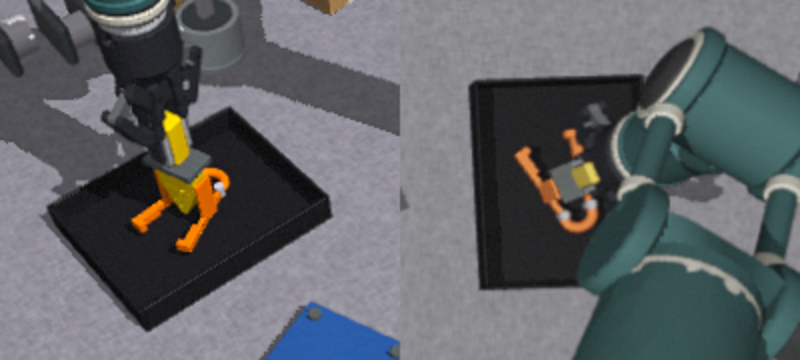

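The clip hangs over the pan with margin on every side and about 15 mm left to go. I'll lower it until it touches.

Emit:
move_arm(
  steps=[0, 0, 0.2, 0, -1, 0, 0, 0.4, 0, -1, 0, 0, 0.6, 0, -1, 0, 0, 0.8, 0, -1, 0, 0, 0.8, 0, -1],
)

```text
clock: 12.6
ee_pos: [540.3, -302.0, 111.8]
ee_rot: [-3.141, 0.0, 0.399]
contact_force: [-0.6, 0.6, -2.4]
gripper_width: 0.265
```

Emit:
move_arm(
  steps=[0, 0, 0.15, 0, -1, 0, 0, 0.3, 0, -1, 0, 0, 0.3, 0, -1],
)

```text
clock: 12.85
ee_pos: [540.4, -302.0, 108.8]
ee_rot: [-3.141, 0.0, 0.399]
contact_force: [-0.5, -0.3, -2.4]
gripper_width: 0.266
```

Emit:
move_arm(
  steps=[0, 0, 0.1, 0, -1, 0, 0, 0.2, 0, -1, 0, 0, 0.2, 0, -1],
)

```text
clock: 13.1
ee_pos: [540.7, -302.1, 107.3]
ee_rot: [3.141, -0.0, 0.399]
contact_force: [0.5, -0.7, -1.5]
gripper_width: 0.264
```

Emit:
move_arm(
  steps=[0, 0, 0.1, 0, -1, 0, 0, 0.2, 0, -1, 0, 0, 0.2, 0, -1],
)

```text
clock: 13.35
ee_pos: [541.1, -302.6, 106.3]
ee_rot: [3.14, -0.001, 0.399]
contact_force: [-1.2, -0.7, 3.0]
gripper_width: 0.264
```

Contact came at z 106, as predicted. I'll release.

Emit:
move_arm(
  steps=[0, 0, 0, 0, -0.2, 0, 0, 0, 0, 0.0, 0, 0, 0, 0, 0.2, 0, 0, 0, 0, 0.2, 0, 0, 0, 0, 0.2],
  grip_force=20,
)

```text
clock: 13.77
ee_pos: [540.5, -302.0, 105.1]
ee_rot: [-3.141, 0.0, 0.399]
contact_force: [0.5, -1.3, -0.7]
gripper_width: 0.601
```

```bash
python3 - <<'E'
from h import *
print(robot.state()['contact_force'],robot.state()['ee_pos'],robot.state()['gripper_width'])
for n in("scene","top"): cv2.imwrite(f"pics/{n}15.png",eyes.get_image(n)[:,:,::-1])
a=cv2.imread("pics/scene15.png")[50:230,90:290];b=cv2.imread("pics/top15.png")[140:320,390:590]
cv2.imwrite("pics/p15.png",cv2.resize(np.hstack([a,b]),(800,360)))
E
```

```text
[ 0.54178679 -1.32478758 -0.72728359] [ 540.50082605 -301.98542096  105.10835067] 0.6008997500735984
```

View pics/p15.png

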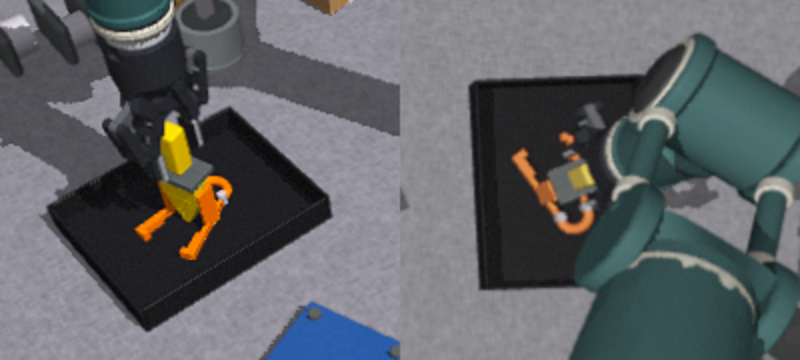

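The clip sits in the pan with the jaws open on both sides of the handle. I'll back straight up.

Emit:
move_arm(
  steps=[0, 0, -1, 0, 0.2, 0, 0, -2.5, 0, 0.2, 0, 0, -4.5, 0, 0.2, 0, 0, -7, 0, 0.2, 0, 0, -9.5, 0, 0.2],
)

```text
clock: 14.28
ee_pos: [540.2, -301.8, 201.4]
ee_rot: [-3.141, 0.001, 0.399]
contact_force: [0.6, 0.1, 1.0]
gripper_width: 0.596
```

Emit:
move_arm(
  steps=[0, 0, -2, 0, 0.2, 0, 0, -4, 0, 0.2, 0, 0, -6, 0, 0.2, 0, -4, -6, 0, 0.2, 0, -8, -6, 0, 0.2],
)

```text
clock: 14.7
ee_pos: [510.8, -229.5, 263.3]
ee_rot: [3.138, -0.003, 0.396]
contact_force: [-0.3, 0.5, -0.0]
gripper_width: 0.604
```

Emit:
move_arm(
  steps=[0, -4, 0, 0, 0.2, 0, -8, 0, 0, 0.2, 0, -12, 0, 0, 0.2, 0, -12, 0, 0, 0.2],
)

```text
clock: 15.03
ee_pos: [459.9, -112.7, 260.6]
ee_rot: [-3.138, 0.0, 0.403]
contact_force: [0.1, 0.3, -0.3]
gripper_width: 0.6
```

```bash
python3 - <<'E'
from h import *
print(robot.state()['contact_force'],robot.state()['ee_pos'],robot.state()['clock'])
for n in("scene","top"): cv2.imwrite(f"pics/{n}16.png",eyes.get_image(n)[:,:,::-1])
a=cv2.imread("pics/scene16.png")[50:290,90:390];b=cv2.imread("pics/top16.png")[100:340,290:590]
cv2.imwrite("pics/p16.png",cv2.resize(np.hstack([a,b]),(800,320)))
E
```

```text
[ 0.07286118  0.28188768 -0.32924455] [ 459.90950175 -112.67667252  260.63744035] 15.0333
```

View pics/p16.png

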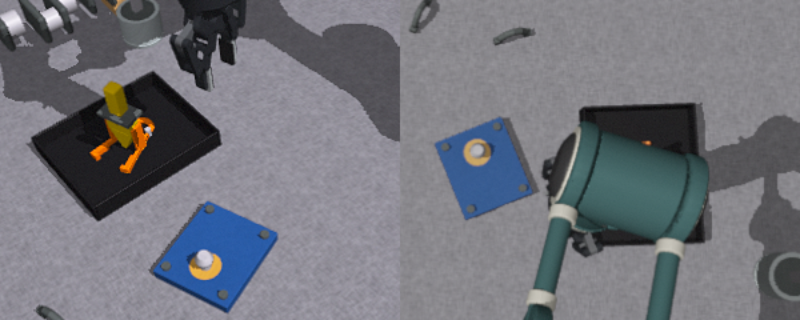

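In the scene crop the clip and wedge stand upright in the pan at about (120, 135). The pin at (203, 258) is bare and the gripper is clear. I'll hand in.

```bash
python3 -c "
from h import *
print(robot.finish_job())"
```

```text
the job is handed in; nothing more can be done
None
```

I took the yellow wedge from the rack by its handle and pushed it down between the clip's ears until the clip spread wide. The wrist never read more than about 11 N. I then lifted the clip off the pin on the wedge, set it down in the black pan and let go. The job was handed in at about 15 s.

**Last checks:** The final scene picture shows the clip, with the wedge still in it, standing upright in the pan. The pin is bare, the gripper is clear and the wrist force is about zero. The final top picture is mostly blocked by the arm and shows only a sliver of the clip, so that check rests on the scene camera.

**What disagreed:**
- **Cameras:** the two cameras placed the jig about 4 mm apart, so I used their mean, and the wedge entered the ears cleanly.
- **Wedge depth:** the arm's measured position wandered by a few mm, up to about 5, between moves. By that reading the wedge ended about 2 mm above the clip's underside instead of 5–10 mm. The clip still lifted and held, and it touched the pan floor at the height that depth predicts.

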